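# Fold the compost caddy's handle back and hold its lid open

### The job

I am about to tip some scraps into the compost caddy and need its lid held open. Swing the caddy's carry handle up from the front, where it locks the lid, and over to the back until it snaps fully home; then lift the lid (it has a finger tab at its front) with the fingers and hold it open at about 60 degrees from shut. The lid falls shut by itself, so finish while still holding it there. Leave the caddy standing where it is (a slight nudge is all right) and do not disturb the things around it.

Things in the scene. Friction and masses are not known exactly. Their poses are not given: they have to be found in the camera images.
- caddy: Round sage-green enamelled steel compost caddy, 181 mm across the rim, 140 mm high to the rim (155 mm with the lid shut), 2.5 kg in all, standing loose. Origin: centre of its underside, z up. Its front (handle at the start, finger tab) is its own -x, the lid's hinge at +x, along its y. It stands side-on, its front turned to the robot's left give or take 12 degrees.
- lid: The caddy's slightly domed round lid, 189 mm across, about 0.26 kg, hinged at the back of the rim. Origin on the hinge axis; shut, its axes are the caddy's; it turns by lid_angle about the caddy's +y. Let go at any angle it falls shut. While the handle is forward (handle_angle under about 0.9) the cam rims of the handle's hubs lie over two ears of the lid and lock it.
- lid_angle (a joint): Opening angle of the lid, rad: 0 shut, growing as its front (tab side) rises; stop at 1.5. 60 degrees is 1.047.
- lid_tab (a point): Grip point of the finger tab (moves with the lid): a plate 8 mm thick, 48 mm wide along y, standing on the lid's top 83 mm in front of its centre. Shut, it rises leaning 25 degrees forward (up its length = the lid's -x sin 25, +z cos 25). The point is mid-thickness and mid-width, 8 mm below the tab's upper edge, 26 mm above its foot.
- lid_hinge (a point): Point in the middle of the lid's hinge axis (fixed on the caddy, axis along the caddy's y). The lid_tab point is 0.195 m from it.
- handle_angle (a joint): Angle of the carry handle, rad: 0 level to the front, pi/2 upright, 2.6 its end stop at the back; starts between 0 and 0.5. Stiff (1 to 1.5 N at the grip): stays where it is left. From about 2.25 sprung ball catches at its hubs resist with about 3 N at the grip; past 2.43 they snap it to the end stop and hold it there.
- handle_grip (a point): Middle of the handle's wooden grip: a round bar 16 mm thick, 92 mm long along the caddy's y, on a steel bail whose arms pass outside the caddy. It moves on a circle of 148 mm radius about handle_pivot and passes about 20 mm outside the tip of the tab.
- handle_pivot (a point): Point on the handle's pivot axis (along the caddy's y), in the caddy's middle 118 mm above its underside. At handle_angle a the grip is 0.148 cos(a) in front of it and 0.148 sin(a) above it.
- board: Bystander: white ribbed draining and chopping board, 200 x 400 x 12 mm, lying flat at the left. Origin: centre of its underside.
- scissors: Bystander: kitchen scissors with black handles, 199 mm long and 9 mm high, lying shut on the board. Origin: centre of the underside.
- jam_jar: Bystander: jar with a green lid and red contents, 71 mm across, 104 mm high. Origin: centre of its underside.
- glass: Bystander: clear drinking glass, 83 mm across, 94 mm high, standing on a cork coaster at the right. Origin: centre of its underside.
- spice_red: Bystander: spice jar with red cap and brown label, 45 mm across, 106 mm high. Origin: centre of its underside.
- spice_green: Bystander: spice jar with red cap and green label, 45 mm across, 106 mm high. Origin: centre of its underside.
- mill: Bystander: small salt mill with grey top, 44 mm across, 90 mm high. Origin: centre of its underside.

How it is judged:
By the outcome, as a careful person would: the job done as asked, in the order asked, and still so for the second after the job is handed in, while the arm keeps its last pose, push and grip.
It also fails if it takes over 64 s, if anything falls off the work surface, if the arm or the gripper's body presses on something with over 40 N, if the wrist force passes 120 N, or if a joint passes its speed limit or range.

### The arm

A 6-joint arm with a two-finger parallel gripper is mounted at the origin on a cart in front of the work surface, level with it; the furniture and walls round the work are solid. World frame = base frame: x ahead of the robot, y to its left, z up, the work surface at z = 0. Lengths are in mm, angles in rad, forces in N, time in s.
With the tool pointing down it reaches from about 375 to 975 mm from the base axis. Payload 3.8 kg.
Tool frame: the origin (TCP) lies midway between the tips of the shut fingers; the grasp point (between the pads) lies 19 mm behind it; z points along the fingers, y is the line along which they close (so a half turn about z gives the same grasp; the last joint's range is limited). The gripper opens to 85 mm and grips with 20 to 120 N. Pads are 22 mm wide; open, the fingers measure 114 mm over their backs; the gripper's body (76 mm by 85 mm) begins 54 mm behind the grasp point. The pads swing forward as they close: fully open they stand 13 mm farther back than shut.
Start: joints at [1.12, 0.264, 1.604, -0, 1.274, -0.037], TCP at [271.409, 618.025, 231.28] pointing down, gripper open.
Joint ranges: [-2.63, 2.63], [-0.94, 2.18], [0.31, 2.57], [-1.31, 4.45], [0, 2.66], [-2.55, 2.55]. Speed limits (rad/s): [2.57, 2.57, 3.14, 3.14, 3.14, 3.14].

### API

Orientations are given as a unit quaternion [x, y, z, w].
In Python, from bench import * gives the robot as it stands.
- The arm moves only by the tool play_rows, never from a script. Its argument "steps" is a list of rows, each an object of numbers: "x", "y", "z": the shift along the tool's x, y, z in m; "rx", "ry", "rz": the turn, a rotation vector about the tool's x, y, z in rad; "grip": the finger opening in m, from 0 to 0.0854. In form: [{"x": .., "y": .., "z": .., "rx": .., "ry": .., "rz": .., "grip": ..}, ...]. A call has 1 to 12 rows; each row shifts and turns the commanded pose from where the row before left it, along the tool's axes as they then stand; what a row does not reach is not made up. A row lasts 1/10 s, in which the tool goes at most 50 mm and 8.59 degrees, less where a joint would pass 70% of its speed; a pose out of reach is approached as far as the arm can. A call with a gripper value outside its range is refused whole. The fingers move at their own pace and stop on an object; "newtons" is the grip in N (left out, the last holds). Time passes only in rows, so rows that do not move let the fingers close. It gives the time, the measured TCP pose, the force, the opening and the grip force at its end, in the units of the state.
- get_obs(): the state, without advancing time (a new reading comes with each control period).
- grab_frame(name): name is "scene" or "top" or "wrist"; returns a dict with "pixels" (420x560x3 uint8, red, green, blue), "fx", "fy", "cx", "cy" (pixels), "distortion" ([k1, k2, p1, p2, k3] as OpenCV has them; the pictures are not rectified), "rvec" (rotation vector, rad) and "tvec" (3), from world to camera coordinates, as OpenCV has them. Camera axes: x right, y down, z forward; pixel columns grow to the right and rows downward; lengths in mm; the calibration is good to about 2 mm. A picture is of the moment at which its call begins. There is no depth.
- sign_off(): hands the job in; it is judged then, once.
Trained networks look in the newest picture that a camera, given by its name, has taken for a name from the list of things; names that differ only in an ending like _2 or _b are one class to them, and where a whole thing is asked for, a point or a joint stands for the part that bears it (a point fixed in the world has none). Each returns a list of dicts, best first, with "p" (0 to 1); they miss things now and then, are a little off and sometimes report something else, mostly with a low value. They report only what shows in the picture. A call takes as long as a camera call.
- find_in(camera, name): "extent" ([left, top, right, bottom] in pixels, round what is visible of it).
- regions_of(camera, name): "mask" (420x560 bool, what is visible of it) and "extent" ([left, top, right, bottom] in pixels, round what is visible of it).
The state is a dict: "clock": time; "q": joint angles; "qd": joint speeds; "joint_efforts": joint torques, N m; "ee_pos": TCP position; "orientation": TCP orientation; "force": force on the tool from outside, world axes, zero at the start; "moment": the same for the moment, N m; "width": finger opening in mm; "gripper_force": force on a finger pad.
Only numpy, scipy, OpenCV 4.12 (cv2) and the standard library are available. Lean on these libraries where they do the work, as an engineer would, in place of code of your own. Each camera call takes 0.05 s, during which the arm holds its last target. There are 200 camera calls.

## Working session

There is one attempt and no reset: what is moved stays moved. The work goes in short steps, Python scripts to look and compute and a tool call to move; the robot and the scene stay as the last step left them, time stands still between calls to the robot, and variables do not carry over. Pictures are saved under pics/ and viewed, at most 10 in all, crops included, and the job is handed in when it is done.

Besides the shell and the picture viewer there is one more tool, called after "Request:" as name(argument=value, ...), one argument or row to a line, values as JSON. play_rows: Moves the arm, as the interface text tells. Its arguments: {"type":"object","properties":{"steps":{"type":"array"},"newtons":{"type":"number"}},"required":["steps"]}

```bash
mkdir -p pics; ls; cat > h.py <<'E'
from bench import *
import numpy as np, cv2
from scipy.spatial.transform import Rotation as R
def save(f,n): cv2.imwrite('pics/'+n+'.png',f["pixels"][:,:,::-1])
def P(f,X):
    return cv2.projectPoints(np.float64(X).reshape(-1,1,3),np.float64(f["rvec"]),np.float64(f["tvec"]),K(f),np.float64(f["distortion"]))[0].reshape(-1,2)
def K(f): return np.array([[f["fx"],0,f["cx"]],[0,f["fy"],f["cy"]],[0,0,1.]])
def ray(f,uv):
    n=cv2.undistortPoints(np.float64(uv).reshape(-1,1,2),K(f),np.float64(f["distortion"])).reshape(2)
    Rm=cv2.Rodrigues(np.float64(f["rvec"]))[0]; t=np.float64(f["tvec"]).reshape(3)
    d=Rm.T@np.array([n[0],n[1],1]); return -Rm.T@t, d/np.linalg.norm(d)
def tri(*pairs):
    A=np.zeros((3,3));b=np.zeros(3)
    for f,uv in pairs:
        c,d=ray(f,uv);M=np.eye(3)-np.outer(d,d);A+=M;b+=M@c
    return np.linalg.solve(A,b)
E
python3 - <<'E'
from h import *
s=grab_frame("scene");t=grab_frame("top")
save(s,"s0");save(t,"t0")
for c in("scene","top"):
  for n in("caddy","lid_tab","handle_grip","jam_jar","glass","spice_red","spice_green","mill","board","scissors"):
    print(c,n,[(np.round(d["extent"]).tolist(),round(d["p"],2)) for d in find_in(c,n)[:2]])
print(get_obs())
E
```

```text
pics
scene caddy []
scene lid_tab [([294.0, 232.0, 366.0, 288.0], 0.66)]
scene handle_grip [([266.0, 219.0, 333.0, 302.0], 0.63), ([266.0, 218.0, 371.0, 316.0], 0.39)]
scene jam_jar [([279.0, 190.0, 299.0, 226.0], 0.67)]
scene glass [([385.0, 310.0, 420.0, 354.0], 0.84), ([266.0, 223.0, 368.0, 315.0], 0.4)]
scene spice_red [([269.0, 227.0, 371.0, 318.0], 0.28)]
scene spice_green [([191.0, 153.0, 202.0, 181.0], 0.67), ([386.0, 310.0, 420.0, 356.0], 0.43)]
scene mill [([217.0, 172.0, 229.0, 192.0], 0.53)]
scene board [([139.0, 182.0, 256.0, 257.0], 0.98)]
scene scissors [([162.0, 189.0, 208.0, 205.0], 0.75)]
top caddy [([311.0, 195.0, 383.0, 258.0], 0.73)]
top lid_tab [([326.0, 198.0, 380.0, 239.0], 0.9)]
top handle_grip [([314.0, 200.0, 376.0, 252.0], 0.6)]
top jam_jar [([327.0, 196.0, 382.0, 246.0], 0.31)]
top glass [([403.0, 210.0, 427.0, 242.0], 0.89)]
top spice_red []
top spice_green []
top mill []
top board [([146.0, 251.0, 207.0, 295.0], 0.58)]
top scissors [([160.0, 255.0, 192.0, 274.0], 0.62)]
{'clock': 1.1, 'q': array([ 1.12008138e+00,  2.63867392e-01,  1.60397713e+00, -1.42534484e-05,
        1.27371718e+00, -3.68900961e-02]), 'qd': array([-0.0003906 ,  0.00049296, -0.00195745,  0.00069858,  0.00085408,
       -0.00031452]), 'joint_efforts': array([ 1.36957613e-03, -5.15047467e+01, -3.67743695e+01, -2.81138415e-05,
        1.98569633e-04, -1.43045878e-05]), 'ee_pos': array([271.4275167 , 618.02394611, 231.31408805]), 'orientation': array([2.05437125e-01, 9.78670316e-01, 1.33740100e-05, 1.03490372e-05]), 'force': array([ 1.35624123, -0.74819858, -0.12446601]), 'moment': array([ 0.00710804,  0.01180728, -0.04593702]), 'gripper_force': 0.0, 'width': 85.55394796166158}
```

```bash
python3 - <<'E'
import cv2
s=cv2.imread('pics/s0.png');t=cv2.imread('pics/t0.png')
cv2.imwrite('pics/s0c.png',cv2.resize(s[140:365,160:440],(800,643))[:600]);cv2.imwrite('pics/t0c.png',cv2.resize(t[160:310,270:450],None,fx=4,fy=4,interpolation=2))
E
```

```text
(no output)
```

View pics/s0.png

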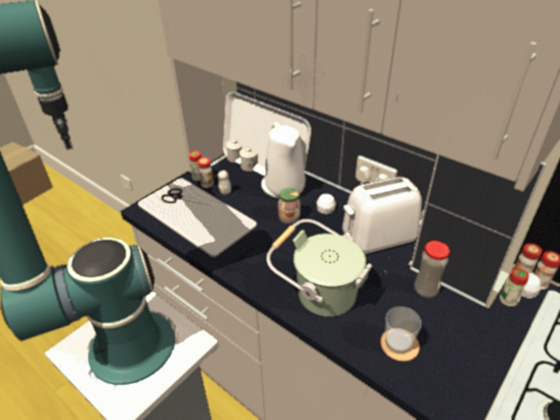

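View pics/t0.png

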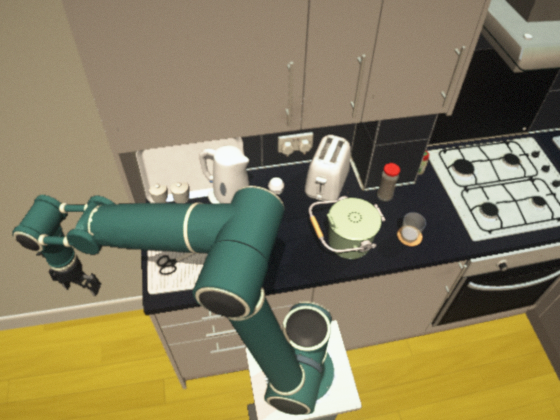

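View pics/t0c.png

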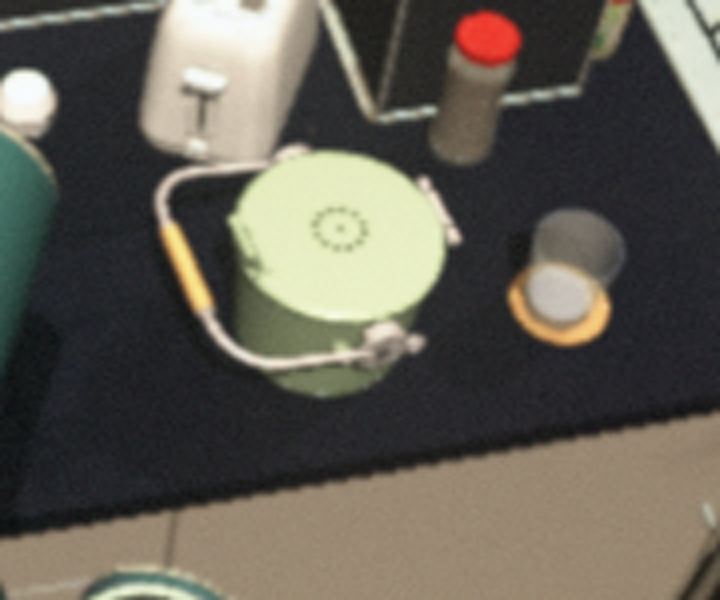

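View pics/s0c.png

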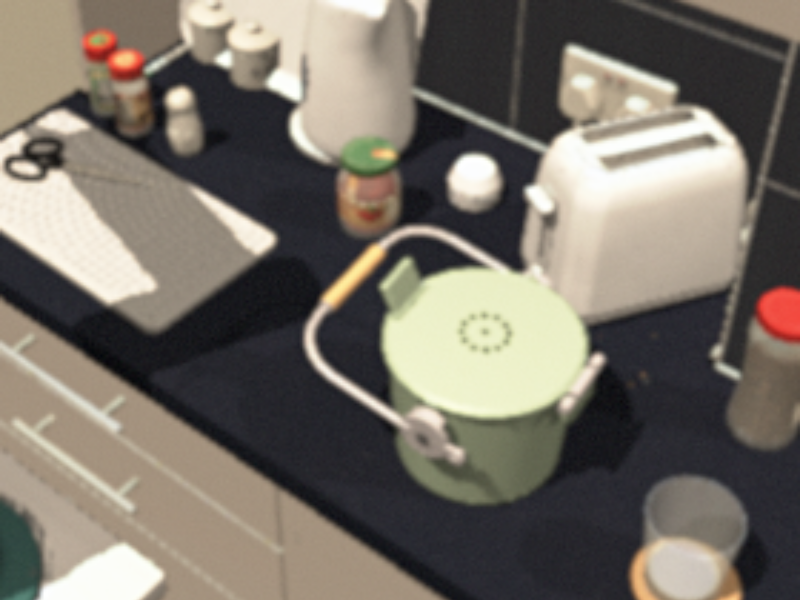

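The scene camera shows the caddy with its grip at about (284,237), its tab's top edge from (294,240) to (305,231) and the lid centre at (330,256). The top camera shows the grip at (316,227) and the lid centre at (355,217). A toaster stands just behind the caddy, and the glass is to its right.

```bash
python3 - <<'E'
from h import *
from scipy.optimize import least_squares
s=grab_frame("scene");t=grab_frame("top")
ob={'g0':[(294,226.5),(311.5,216.3)],'g1':[(273.7,246.8),(321,238)],'lid':[(329.75,256.2),(355,217)],
'tab':[(299.2,235.4),None]}
for k,(a,b) in ob.items():
    if b: print(k,tri((s,a),(t,b)).round(1))
def pts(p):
    x,y,w,a,zl=p; Rz=R.from_euler('z',w).as_matrix()
    g=lambda yy:[-148*np.cos(a),yy,118+148*np.sin(a)]
    L={'g0':g(46),'g1':g(-46),'lid':[0,0,zl],'tab':[-83-34*np.sin(.436),0,152+34*np.cos(.436)]}
    return {k:Rz@np.array(v)+[x,y,0] for k,v in L.items()}
def res(p):
    q=pts(p);r=[]
    for k,v in ob.items():
        for f,o in zip((s,t),v):
            if o: r+=list(P(f,q[k])[0]-o)
    return np.array(r)
so=least_squares(res,[600,-100,-1.57,.3,156]); print(so.x.round(3)); print(res(so.x).round(1))
for n in("glass","jam_jar"):
  d=[x for x in find_in("scene",n)][0]; e=d["extent"]; c,dd=ray(s,((e[0]+e[2])/2,e[3]-4)); print(n,(c-dd*c[2]/dd[2]).round())
# toaster near corner on table
for uv in [(375,252),(418,238),(345,232)]:
  c,dd=ray(s,uv);print('toast z0',(c-dd*c[2]/dd[2]).round())
E
```

```text
g0 [ 486.2 -146.   148.8]
g1 [ 386.6 -155.1  151.1]
lid [ 449.  -295.1  154.9]
[ 4.48180e+02 -2.95409e+02 -1.48700e+00  2.20000e-01  1.55857e+02]
[-0.7  1.   0.8  0.3  0.8 -0.3 -0.2 -0.9 -0.1  0.1  0.2 -0.1 -0.7 -0.8]
glass [ 422. -549.    0.]
jam_jar [627.  -6.   0.]
toast z0 [ 682. -314.    0.]
toast z0 [ 822. -388.    0.]
toast z0 [ 701. -191.    0.]
```

```bash
cat > plan.py <<'E'
from h import *
import json
C=np.array([448.2,-295.4,0]);W=-1.487
Rz=R.from_euler('z',W)
def pose(pc,phi,depth=0,back=0):
    """tool with the caddy-frame point pc lying `depth` mm behind the TCP; phi deg; back = retreat"""
    p=np.radians(phi);z=np.array([np.cos(p),0,-np.sin(p)]);y=np.array([np.sin(p),0,np.cos(p)]);x=np.cross(y,z)
    return C+Rz.apply(np.array(pc)+z*(depth-back)),Rz*R.from_matrix(np.stack([x,y,z],1))
def bar(a): return [-148*np.cos(a),0,118+148*np.sin(a)]
def rows(wps,grip,start=None,step=35,turn=.12,show=True):
    o=get_obs(); p,q=start or (o["ee_pos"],R.from_quat(o["orientation"])); out=[]
    for P1,Q1 in wps:
        p0,q0=p,q;dv=(q0.inv()*Q1).as_rotvec()
        n=max(1,int(np.ceil(max(np.linalg.norm(P1-p0)/step,np.linalg.norm(dv)/turn))))
        for i in range(1,n+1):
            tp=p0+(P1-p0)*i/n;tq=q0*R.from_rotvec(dv*i/n)
            d=np.round(q.inv().apply(tp-p)/1000,4);r=np.round((q.inv()*tq).as_rotvec(),3)
            out.append(dict(zip(("x","y","z","rx","ry","rz"),[*map(float,d),*map(float,r)]),grip=grip))
            p=p+q.apply(d*1000);q=q*R.from_rotvec(r)
    if show: 
        for i in range(0,len(out),12): print(json.dumps(out[i:i+12]))
    print(len(out),"end",p.round(1),q.as_quat().round(4)); return p,q
E
python3 - <<'E'
from plan import *
dn=pose(bar(.22),80)[1]
pp=pose(bar(.22),38,13,100)
rows([(np.array([440,330,370.]),dn),(np.array([460,60,330.]),dn),pp],.028,step=42,turn=.14)
E
```

```text
[{"x": -0.0142, "y": -0.0103, "z": -0.0073, "rx": -0.003, "ry": -0.012, "rz": 0.139, "grip": 0.028}, {"x": -0.0156, "y": -0.0082, "z": -0.0071, "rx": -0.003, "ry": -0.012, "rz": 0.138, "grip": 0.028}, {"x": -0.0167, "y": -0.006, "z": -0.007, "rx": -0.003, "ry": -0.012, "rz": 0.139, "grip": 0.028}, {"x": -0.0174, "y": -0.0036, "z": -0.0068, "rx": -0.003, "ry": -0.012, "rz": 0.139, "grip": 0.028}, {"x": -0.0178, "y": -0.0011, "z": -0.0066, "rx": -0.004, "ry": -0.013, "rz": 0.138, "grip": 0.028}, {"x": -0.0179, "y": 0.0014, "z": -0.0063, "rx": -0.003, "ry": -0.012, "rz": 0.139, "grip": 0.028}, {"x": -0.0175, "y": 0.0039, "z": -0.0062, "rx": -0.003, "ry": -0.012, "rz": 0.139, "grip": 0.028}, {"x": -0.017, "y": 0.0063, "z": -0.0059, "rx": -0.003, "ry": -0.012, "rz": 0.139, "grip": 0.028}, {"x": -0.016, "y": 0.0086, "z": -0.0057, "rx": -0.003, "ry": -0.012, "rz": 0.138, "grip": 0.028}, {"x": -0.0147, "y": 0.0108, "z": -0.0054, "rx": -0.003, "ry": -0.012, "rz": 0.139, "grip": 0.028}, {"x": -0.0131, "y": 0.0127, "z": -0.0053, "rx": -0.003, "ry": -0.013, "rz": 0.139, "grip": 0.028}, {"x": -0.
[... 1337 characters left out ...]
004, "y": 0.037, "z": 0.0124, "rx": 0.0, "ry": -0.0, "rz": 0.0, "grip": 0.028}, {"x": -0.0069, "y": 0.0194, "z": 0.0248, "rx": -0.122, "ry": -0.0, "rz": 0.0, "grip": 0.028}, {"x": -0.007, "y": 0.0162, "z": 0.0269, "rx": -0.122, "ry": -0.0, "rz": -0.0, "grip": 0.028}, {"x": -0.0069, "y": 0.0128, "z": 0.0287, "rx": -0.122, "ry": -0.0, "rz": -0.0, "grip": 0.028}, {"x": -0.0069, "y": 0.0092, "z": 0.03, "rx": -0.123, "ry": -0.0, "rz": -0.0, "grip": 0.028}, {"x": -0.007, "y": 0.0054, "z": 0.031, "rx": -0.122, "ry": -0.0, "rz": -0.0, "grip": 0.028}, {"x": -0.0069, "y": 0.0017, "z": 0.0314, "rx": -0.122, "ry": -0.0, "rz": -0.0, "grip": 0.028}]
32 end [430.4 -83.2 203.9] [0.898  0.0377 0.0186 0.4381]
```

Request:
play_rows(
  steps=[
    {"x": -0.014, "y": -0.01, "z": -0.007, "ry": -0.012, "rz": 0.139, "grip": 0.028},
    {"x": -0.016, "y": -0.008, "z": -0.007, "ry": -0.012, "rz": 0.138, "grip": 0.028},
    {"x": -0.017, "y": -0.006, "z": -0.007, "ry": -0.012, "rz": 0.139, "grip": 0.028},
    {"x": -0.017, "y": -0.004, "z": -0.007, "ry": -0.012, "rz": 0.139, "grip": 0.028},
    {"x": -0.018, "y": -0.001, "z": -0.007, "ry": -0.012, "rz": 0.138, "grip": 0.028},
    {"x": -0.018, "y": 0.001, "z": -0.006, "ry": -0.012, "rz": 0.139, "grip": 0.028},
    {"x": -0.018, "y": 0.004, "z": -0.006, "ry": -0.012, "rz": 0.139, "grip": 0.028},
    {"x": -0.017, "y": 0.006, "z": -0.006, "ry": -0.012, "rz": 0.139, "grip": 0.028},
    {"x": -0.016, "y": 0.009, "z": -0.006, "ry": -0.012, "rz": 0.138, "grip": 0.028},
    {"x": -0.015, "y": 0.011, "z": -0.005, "ry": -0.012, "rz": 0.139, "grip": 0.028},
    {"x": -0.013, "y": 0.013, "z": -0.005, "ry": -0.012, "rz": 0.139, "grip": 0.028},
    {"x": -0.011, "y": 0.014, "z": -0.005, "ry": -0.012, "rz": 0.138, "grip": 0.028},
  ],
)

```text
invalid input at $.steps[0]: expected keys x, y, z, rx, ry, rz, grip
```

```bash
python3 - <<'E'
import re
s=open('plan.py').read()
s=s.replace('/1000,4)','/1000,3)').replace('as_rotvec(),3)','as_rotvec(),2)')
s=s.replace('out.append(dict(zip(("x","y","z","rx","ry","rz"),[*map(float,d),*map(float,r)]),grip=grip))','out.append({**{k:float(v) for k,v in zip(("x","y","z","rx","ry","rz"),[*d,*r]) if v},"grip":grip})')
s=s.replace('json.dumps(out[i:i+12])','json.dumps(out[i:i+12],separators=(",",":"))')
open('plan.py','w').write(s)
E
python3 - <<'E'
from plan import *
o=get_obs();print(o["q"].round(2),o["ee_pos"].round(),o["clock"])
dn=pose(bar(.22),80)[1]
pp=pose(bar(.22),38,13,100)
rows([(np.array([440,330,370.]),dn),(np.array([460,60,330.]),dn),pp],.028,step=42,turn=.14)
E
```

```text
[ 1.12  0.26  1.6   0.    1.27 -0.04] [271. 618. 231.] 1.3
[{"x":-0.014,"y":-0.01,"z":-0.007,"ry":-0.01,"rz":0.14,"grip":0.028},{"x":-0.016,"y":-0.008,"z":-0.007,"rx":-0.01,"ry":-0.01,"rz":0.14,"grip":0.028},{"x":-0.017,"y":-0.006,"z":-0.008,"ry":-0.02,"rz":0.14,"grip":0.028},{"x":-0.017,"y":-0.004,"z":-0.006,"ry":-0.01,"rz":0.13,"grip":0.028},{"x":-0.018,"y":-0.001,"z":-0.007,"rx":-0.01,"ry":-0.01,"rz":0.14,"grip":0.028},{"x":-0.018,"y":0.001,"z":-0.006,"ry":-0.01,"rz":0.14,"grip":0.028},{"x":-0.017,"y":0.004,"z":-0.006,"ry":-0.02,"rz":0.14,"grip":0.028},{"x":-0.017,"y":0.006,"z":-0.006,"ry":-0.01,"rz":0.14,"grip":0.028},{"x":-0.016,"y":0.009,"z":-0.006,"rx":-0.01,"ry":-0.01,"rz":0.14,"grip":0.028},{"x":-0.015,"y":0.011,"z":-0.005,"ry":-0.01,"rz":0.14,"grip":0.028},{"x":-0.013,"y":0.013,"z":-0.006,"ry":-0.01,"rz":0.14,"grip":0.028},{"x":-0.011,"y":0.014,"z":-0.005,"rx":-0.01,"ry":-0.01,"rz":0.13,"grip":0.028}]
[{"x":-0.01,"y":0.016,"z":-0.005,"ry":-0.02,"rz":0.14,"grip":0.028},{"x":-0.007,"y":0.017,"z":-0.004,"ry":-0.01,"rz":0.14,"grip":0.028},{"x":-0.005,"y":0.018,"z":-0.005,"rx":-
[... 266 characters left out ...]
":-0.005,"ry":-0.01,"rz":0.14,"grip":0.028},{"y":0.037,"z":0.012,"grip":0.028},{"y":0.037,"z":0.013,"grip":0.028},{"y":0.037,"z":0.012,"grip":0.028},{"x":-0.001,"y":0.037,"z":0.013,"grip":0.028},{"y":0.038,"z":0.012,"grip":0.028}]
[{"y":0.037,"z":0.012,"grip":0.028},{"y":0.037,"z":0.013,"grip":0.028},{"x":-0.007,"y":0.019,"z":0.025,"rx":-0.12,"grip":0.028},{"x":-0.007,"y":0.017,"z":0.027,"rx":-0.12,"grip":0.028},{"x":-0.006,"y":0.013,"z":0.028,"rx":-0.13,"grip":0.028},{"x":-0.007,"y":0.009,"z":0.03,"rx":-0.12,"grip":0.028},{"x":-0.007,"y":0.005,"z":0.031,"rx":-0.12,"grip":0.028},{"x":-0.007,"y":0.002,"z":0.032,"rx":-0.12,"grip":0.028}]
32 end [430.3 -83.8 203.9] [0.8985 0.0353 0.0179 0.4372]
```

Request:
play_rows(
  steps=[
    {"x": -0.014, "y": -0.01, "z": -0.007, "rx": 0, "ry": -0.01, "rz": 0.14, "grip": 0.028},
    {"x": -0.016, "y": -0.008, "z": -0.007, "rx": -0.01, "ry": -0.01, "rz": 0.14, "grip": 0.028},
    {"x": -0.017, "y": -0.006, "z": -0.008, "rx": 0, "ry": -0.02, "rz": 0.14, "grip": 0.028},
    {"x": -0.017, "y": -0.004, "z": -0.006, "rx": 0, "ry": -0.01, "rz": 0.13, "grip": 0.028},
    {"x": -0.018, "y": -0.001, "z": -0.007, "rx": -0.01, "ry": -0.01, "rz": 0.14, "grip": 0.028},
    {"x": -0.018, "y": 0.001, "z": -0.006, "rx": 0, "ry": -0.01, "rz": 0.14, "grip": 0.028},
    {"x": -0.017, "y": 0.004, "z": -0.006, "rx": 0, "ry": -0.02, "rz": 0.14, "grip": 0.028},
    {"x": -0.017, "y": 0.006, "z": -0.006, "rx": 0, "ry": -0.01, "rz": 0.14, "grip": 0.028},
    {"x": -0.016, "y": 0.009, "z": -0.006, "rx": -0.01, "ry": -0.01, "rz": 0.14, "grip": 0.028},
    {"x": -0.015, "y": 0.011, "z": -0.005, "rx": 0, "ry": -0.01, "rz": 0.14, "grip": 0.028},
    {"x": -0.013, "y": 0.013, "z": -0.006, "rx": 0, "ry": -0.01, "rz": 0.14, "grip": 0.028},
    {"x": -0.011, "y": 0.014, "z": -0.005, "rx": -0.01, "ry": -0.01, "rz": 0.13, "grip": 0.028},
  ],
)

```text
clock: 2.5
ee_pos: [378.5, 435.8, 319.7]
orientation: [0.861, 0.504, 0.006, 0.067]
force: [-0.5, 0.1, -0.9]
width: 27.8
gripper_force: 0.0
```

Request:
play_rows(
  steps=[
    {"x": -0.01, "y": 0.016, "z": -0.005, "rx": 0, "ry": -0.02, "rz": 0.14, "grip": 0.028},
    {"x": -0.007, "y": 0.017, "z": -0.004, "rx": 0, "ry": -0.01, "rz": 0.14, "grip": 0.028},
    {"x": -0.005, "y": 0.018, "z": -0.005, "rx": -0.01, "ry": -0.01, "rz": 0.14, "grip": 0.028},
    {"x": -0.002, "y": 0.018, "z": -0.005, "rx": 0, "ry": -0.01, "rz": 0.14, "grip": 0.028},
    {"x": 0, "y": 0.018, "z": -0.004, "rx": 0, "ry": -0.02, "rz": 0.14, "grip": 0.028},
    {"x": 0.003, "y": 0.019, "z": -0.004, "rx": -0.01, "ry": -0.01, "rz": 0.14, "grip": 0.028},
    {"x": 0.005, "y": 0.017, "z": -0.005, "rx": 0, "ry": -0.01, "rz": 0.14, "grip": 0.028},
    {"x": 0, "y": 0.037, "z": 0.012, "rx": 0, "ry": 0, "rz": 0, "grip": 0.028},
    {"x": 0, "y": 0.037, "z": 0.013, "rx": 0, "ry": 0, "rz": 0, "grip": 0.028},
    {"x": 0, "y": 0.037, "z": 0.012, "rx": 0, "ry": 0, "rz": 0, "grip": 0.028},
    {"x": -0.001, "y": 0.037, "z": 0.013, "rx": 0, "ry": 0, "rz": 0, "grip": 0.028},
    {"x": 0, "y": 0.038, "z": 0.012, "rx": 0, "ry": 0, "rz": 0, "grip": 0.028},
  ],
)

```text
clock: 3.7
ee_pos: [453.6, 135.4, 341.4]
orientation: [0.995, 0.04, 0.004, 0.088]
force: [0.1, -0.2, 0.8]
width: 27.9
gripper_force: 0.0
```

```bash
sed -i 's/ if v},"grip"/},"grip"/' plan.py; python3 - <<'E'
from plan import *
o=get_obs();print(o["q"].round(2),o["ee_pos"].round(),o["orientation"].round(3),o["clock"],o["width"])
dn=pose(bar(.22),80)[1]
pp=pose(bar(.22),38,13,100)
rows([(np.array([460,60,330.]),dn),pp],.028,step=42,turn=.14)
E
```

```text
[ 0.36 -0.14  1.84 -0.17  1.49  1.87] [454. 135. 341.] [0.995 0.04  0.004 0.088] 3.7 27.903561832204403
[{"x":0.0,"y":0.036,"z":0.012,"rx":0.0,"ry":-0.0,"rz":-0.0,"grip":0.028},{"x":0.0,"y":0.037,"z":0.012,"rx":0.0,"ry":-0.0,"rz":-0.0,"grip":0.028},{"x":-0.007,"y":0.019,"z":0.025,"rx":-0.12,"ry":0.0,"rz":-0.0,"grip":0.028},{"x":-0.007,"y":0.016,"z":0.027,"rx":-0.12,"ry":0.0,"rz":-0.0,"grip":0.028},{"x":-0.006,"y":0.013,"z":0.029,"rx":-0.13,"ry":0.0,"rz":-0.0,"grip":0.028},{"x":-0.007,"y":0.009,"z":0.03,"rx":-0.12,"ry":0.0,"rz":-0.0,"grip":0.028},{"x":-0.007,"y":0.006,"z":0.031,"rx":-0.12,"ry":0.0,"rz":-0.0,"grip":0.028},{"x":-0.007,"y":0.001,"z":0.031,"rx":-0.12,"ry":0.0,"rz":-0.0,"grip":0.028}]
8 end [430.1 -82.8 203.9] [0.8985 0.0355 0.0181 0.4371]
```

Request:
play_rows(
  steps=[
    {"x": 0.0, "y": 0.036, "z": 0.012, "rx": 0.0, "ry": 0, "rz": 0, "grip": 0.028},
    {"x": 0.0, "y": 0.037, "z": 0.012, "rx": 0.0, "ry": 0, "rz": 0, "grip": 0.028},
    {"x": -0.007, "y": 0.019, "z": 0.025, "rx": -0.12, "ry": 0.0, "rz": 0, "grip": 0.028},
    {"x": -0.007, "y": 0.016, "z": 0.027, "rx": -0.12, "ry": 0.0, "rz": 0, "grip": 0.028},
    {"x": -0.006, "y": 0.013, "z": 0.029, "rx": -0.13, "ry": 0.0, "rz": 0, "grip": 0.028},
    {"x": -0.007, "y": 0.009, "z": 0.03, "rx": -0.12, "ry": 0.0, "rz": 0, "grip": 0.028},
    {"x": -0.007, "y": 0.006, "z": 0.031, "rx": -0.12, "ry": 0.0, "rz": 0, "grip": 0.028},
    {"x": -0.007, "y": 0.001, "z": 0.031, "rx": -0.12, "ry": 0.0, "rz": 0, "grip": 0.028},
  ],
)

```text
clock: 4.5
ee_pos: [430.8, -81.7, 204.3]
orientation: [0.898, 0.035, 0.02, 0.439]
force: [0.6, 0.3, -0.5]
width: 27.7
gripper_force: 0.0
```

```bash
python3 - <<'E'
from plan import *
o=get_obs();print(o["q"].round(2),o["ee_pos"].round(1),o["orientation"].round(3),o["clock"],o["width"])
w=grab_frame("wrist");img=w["pixels"].copy()
pc=lambda v:C+Rz.apply(np.array(v,float))
b=bar(.22)
for X in [[b[0],46,b[2]],[b[0],-46,b[2]],b,[-97.4,24,183],[-97.4,-24,183],[-94,0,175],[0,0,156]]:
    u=P(w,pc(X))[0];print(X,u.round());cv2.drawMarker(img,tuple(int(i) for i in u),(255,0,255),0,12,1)
cv2.imwrite('pics/w1.png',cv2.resize(img,(800,600))[:,:,::-1])
E
```

```text
[ 0.38  0.    2.22 -0.88  1.38  2.27] [430.8 -81.7 204.3] [0.898 0.035 0.02  0.439] 4.5 27.74999011365679
[np.float64(-144.4328225009296), 46, np.float64(150.29798421596865)] [284. 154.]
[np.float64(-144.4328225009296), -46, np.float64(150.29798421596865)] [284. 267.]
[np.float64(-144.4328225009296), 0, np.float64(150.29798421596865)] [284. 213.]
[-97.4, 24, 183] [351. 179.]
[-97.4, -24, 183] [348. 234.]
[-94, 0, 175] [342. 205.]
[0, 0, 156] [366. 186.]
```

View pics/w1.png

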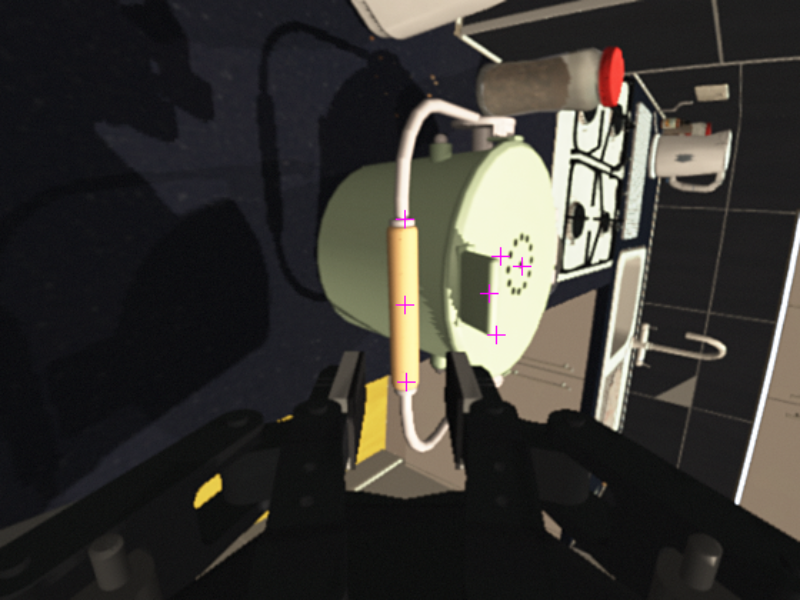

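```bash
cat >> plan.py <<'E'
def phi_of(a): return 38+.55*(np.degrees(a)-12.6)
def arc(a0,a1,n): return [pose(bar(a),phi_of(a),13) for a in np.linspace(a0,a1,n+1)[1:]]
E
python3 - <<'E'
from plan import *
e=rows([pose(bar(.22),38,13)],.028,step=17)
rows(arc(.22,1.3,12),.028,start=e)
E
```

```text
[{"x":0.001,"y":0.001,"z":0.016,"rx":0.0,"ry":0.0,"rz":0.0,"grip":0.028},{"x":0.001,"y":0.0,"z":0.016,"rx":0.0,"ry":0.0,"rz":0.0,"grip":0.028},{"x":0.001,"y":0.001,"z":0.016,"rx":0.0,"ry":0.0,"rz":0.0,"grip":0.028},{"x":0.001,"y":0.001,"z":0.016,"rx":0.0,"ry":0.01,"rz":0.0,"grip":0.028},{"x":0.001,"y":0.0,"z":0.016,"rx":0.01,"ry":-0.0,"rz":0.0,"grip":0.028},{"x":0.001,"y":0.001,"z":0.016,"rx":-0.0,"ry":-0.0,"rz":0.0,"grip":0.028}]
6 end [ 437.1 -161.8  142. ] [0.8985 0.0399 0.0176 0.4368]
[{"x":-0.0,"y":0.012,"z":-0.005,"rx":0.05,"ry":-0.0,"rz":0.0,"grip":0.028},{"x":-0.0,"y":0.012,"z":-0.005,"rx":0.05,"ry":-0.0,"rz":0.0,"grip":0.028},{"x":-0.0,"y":0.012,"z":-0.004,"rx":0.05,"ry":-0.0,"rz":0.0,"grip":0.028},{"x":-0.0,"y":0.012,"z":-0.004,"rx":0.05,"ry":0.0,"rz":0.0,"grip":0.028},{"x":-0.0,"y":0.012,"z":-0.003,"rx":0.04,"ry":0.0,"rz":0.0,"grip":0.028},{"x":-0.0,"y":0.012,"z":-0.003,"rx":0.05,"ry":0.0,"rz":0.0,"grip":0.028},{"x":-0.0,"y":0.013,"z":-0.002,"rx":0.05,"ry":0.0,"rz":0.0,"grip":0.028},{"x":-0.001,"y":0.013,"z":-0.001,"rx":0.05,"ry":0.0,"rz":0.0,"grip":0.028},{"x":0.0,"y":0.012,"z":-0.001,"rx":0.05,"ry":0.0,"rz":0.0,"grip":0.028},{"x":0.0,"y":0.013,"z":-0.001,"rx":0.05,"ry":0.0,"rz":0.0,"grip":0.028},{"x":0.0,"y":0.012,"z":0.0,"rx":0.05,"ry":0.0,"rz":0.0,"grip":0.028},{"x":0.0,"y":0.013,"z":0.001,"rx":0.05,"ry":0.0,"rz":0.0,"grip":0.028}]
12 end [ 445.  -259.8  248.2] [0.9867 0.0433 0.0052 0.1566]
```

Request:
play_rows(
  steps=[
    {"x": 0.001, "y": 0.001, "z": 0.016, "rx": 0, "ry": 0, "rz": 0, "grip": 0.028},
    {"x": 0.001, "y": 0, "z": 0.016, "rx": 0, "ry": 0, "rz": 0, "grip": 0.028},
    {"x": 0.001, "y": 0.001, "z": 0.016, "rx": 0, "ry": 0, "rz": 0, "grip": 0.028},
    {"x": 0.001, "y": 0.001, "z": 0.016, "rx": 0, "ry": 0.01, "rz": 0, "grip": 0.028},
    {"x": 0.001, "y": 0, "z": 0.016, "rx": 0, "ry": 0, "rz": 0, "grip": 0.028},
    {"x": 0.001, "y": 0.001, "z": 0.016, "rx": 0, "ry": 0, "rz": 0, "grip": 0.028},
  ],
)

```text
clock: 5.15
ee_pos: [443.6, -158.7, 148.5]
orientation: [0.899, 0.037, 0.023, 0.436]
force: [-0.0, 0.8, -0.7]
width: 27.8
gripper_force: 0.0
```

Request:
play_rows(
  steps=[
    {"x": 0, "y": 0.012, "z": -0.005, "rx": 0.05, "ry": 0, "rz": 0, "grip": 0.028},
    {"x": 0, "y": 0.012, "z": -0.005, "rx": 0.05, "ry": 0, "rz": 0, "grip": 0.028},
    {"x": 0, "y": 0.012, "z": -0.004, "rx": 0.05, "ry": 0, "rz": 0, "grip": 0.028},
  ],
)

```text
clock: 5.45
ee_pos: [443.8, -171.1, 185.0]
orientation: [0.929, 0.039, 0.02, 0.366]
force: [-0.7, 0.1, -1.4]
width: 28.0
gripper_force: 0.6
```

```bash
python3 - <<'E'
from plan import *
o=get_obs();print(o["q"].round(2),o["force"])
w=grab_frame("scene");save(w,"s2")
cv2.imwrite('pics/s2c.png',cv2.resize(w["pixels"][150:350,220:420],(600,600),interpolation=2)[:,:,::-1])
rows(arc(.49,1.5,11),.028)
E
```

```text
[ 0.1  -0.08  2.25 -0.85  1.14  2.02] [-0.65506567  0.07498703 -1.4427119 ]
[{"x":-0.008,"y":0.006,"z":0.005,"rx":0.04,"ry":-0.01,"rz":-0.01,"grip":0.028},{"x":0.0,"y":0.013,"z":-0.003,"rx":0.05,"ry":-0.0,"rz":0.0,"grip":0.028},{"x":-0.0,"y":0.012,"z":-0.003,"rx":0.05,"ry":-0.0,"rz":0.0,"grip":0.028},{"x":-0.0,"y":0.013,"z":-0.002,"rx":0.06,"ry":-0.0,"rz":0.0,"grip":0.028},{"x":-0.0,"y":0.013,"z":-0.002,"rx":0.05,"ry":-0.0,"rz":0.0,"grip":0.028},{"x":-0.0,"y":0.013,"z":-0.001,"rx":0.05,"ry":-0.0,"rz":0.0,"grip":0.028},{"x":-0.0,"y":0.013,"z":0.0,"rx":0.05,"ry":-0.0,"rz":0.0,"grip":0.028},{"x":-0.0,"y":0.013,"z":0.0,"rx":0.05,"ry":-0.0,"rz":0.0,"grip":0.028},{"x":-0.0,"y":0.013,"z":0.001,"rx":0.05,"ry":-0.0,"rz":0.0,"grip":0.028},{"x":-0.0,"y":0.012,"z":0.001,"rx":0.05,"ry":-0.0,"rz":0.0,"grip":0.028},{"x":-0.0,"y":0.013,"z":0.002,"rx":0.05,"ry":-0.0,"rz":0.0,"grip":0.028}]
11 end [ 447.9 -287.3  252.8] [0.9939 0.0434 0.0041 0.1008]
```

View pics/s2c.png

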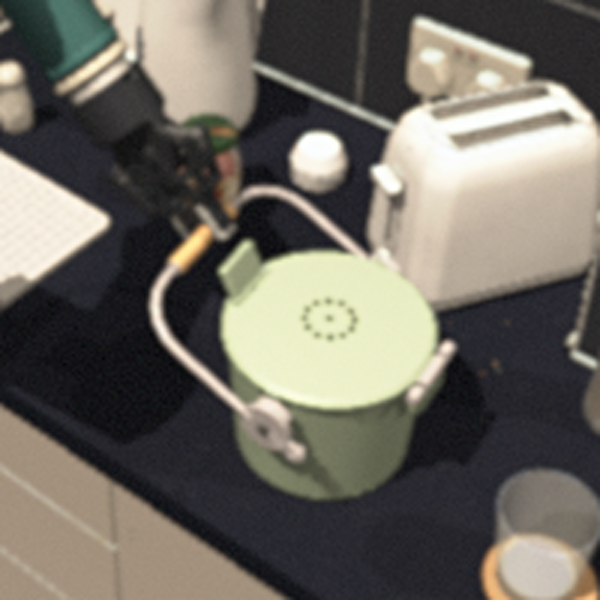

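The scene picture shows the fingers straddling the grip at about (215,220) in the crop. The handle has started to rise and clears the tab at (240,270). I'll continue the arc.

Request:
play_rows(
  steps=[
    {"x": -0.004, "y": 0.007, "z": 0.003, "rx": 0.04, "ry": -0.01, "rz": -0.01, "grip": 0.028},
    {"x": -0.004, "y": 0.013, "z": -0.001, "rx": 0.05, "ry": 0, "rz": 0, "grip": 0.028},
    {"x": 0, "y": 0.012, "z": -0.003, "rx": 0.05, "ry": 0, "rz": 0, "grip": 0.028},
    {"x": 0, "y": 0.013, "z": -0.002, "rx": 0.06, "ry": 0, "rz": 0, "grip": 0.028},
    {"x": 0, "y": 0.013, "z": -0.002, "rx": 0.05, "ry": 0, "rz": 0, "grip": 0.028},
    {"x": 0, "y": 0.013, "z": -0.001, "rx": 0.05, "ry": 0, "rz": 0, "grip": 0.028},
    {"x": 0, "y": 0.013, "z": 0, "rx": 0.05, "ry": 0, "rz": 0, "grip": 0.028},
    {"x": 0, "y": 0.013, "z": 0, "rx": 0.05, "ry": 0, "rz": 0, "grip": 0.028},
    {"x": 0, "y": 0.013, "z": 0.001, "rx": 0.05, "ry": 0, "rz": 0, "grip": 0.028},
    {"x": 0, "y": 0.012, "z": 0.001, "rx": 0.05, "ry": 0, "rz": 0, "grip": 0.028},
    {"x": 0, "y": 0.013, "z": 0.002, "rx": 0.05, "ry": 0, "rz": 0, "grip": 0.028},
  ],
)

```text
clock: 6.6
ee_pos: [446.9, -287.1, 250.7]
orientation: [0.994, 0.044, 0.002, 0.102]
force: [-0.1, 0.8, 1.2]
width: 27.9
gripper_force: 0.5
```

```bash
python3 - <<'E'
from plan import *
o=get_obs();print(o["q"].round(2),o["force"])
rows(arc(1.5,2.56,12),.028)
E
```

```text
[-0.51 -0.09  1.97 -0.19  1.16  1.04] [-0.08864674  0.82164502  1.17780271]
[{"x":0.0,"y":0.013,"z":0.0,"rx":0.05,"ry":0.0,"rz":0.0,"grip":0.028},{"x":0.0,"y":0.012,"z":0.003,"rx":0.05,"ry":0.0,"rz":0.0,"grip":0.028},{"x":0.0,"y":0.012,"z":0.003,"rx":0.05,"ry":0.0,"rz":0.0,"grip":0.028},{"x":0.0,"y":0.012,"z":0.004,"rx":0.04,"ry":0.0,"rz":0.0,"grip":0.028},{"x":0.0,"y":0.012,"z":0.004,"rx":0.05,"ry":0.0,"rz":0.0,"grip":0.028},{"x":0.0,"y":0.011,"z":0.005,"rx":0.05,"ry":0.0,"rz":0.0,"grip":0.028},{"x":0.0,"y":0.012,"z":0.005,"rx":0.05,"ry":0.0,"rz":0.0,"grip":0.028},{"x":0.0,"y":0.011,"z":0.006,"rx":0.05,"ry":0.0,"rz":0.0,"grip":0.028},{"x":0.0,"y":0.011,"z":0.006,"rx":0.05,"ry":0.0,"rz":0.0,"grip":0.028},{"x":0.0,"y":0.01,"z":0.007,"rx":0.05,"ry":0.01,"rz":0.0,"grip":0.028},{"x":0.0,"y":0.011,"z":0.007,"rx":0.04,"ry":-0.0,"rz":0.0,"grip":0.028},{"x":0.0,"y":0.01,"z":0.008,"rx":0.05,"ry":-0.0,"rz":0.0,"grip":0.028}]
12 end [ 458.  -413.9  186.8] [ 0.9814  0.0425 -0.0053 -0.1869]
```

Request:
play_rows(
  steps=[
    {"x": 0, "y": 0.013, "z": 0, "rx": 0.05, "ry": 0, "rz": 0, "grip": 0.028},
    {"x": 0, "y": 0.012, "z": 0.003, "rx": 0.05, "ry": 0, "rz": 0, "grip": 0.028},
    {"x": 0, "y": 0.012, "z": 0.003, "rx": 0.05, "ry": 0, "rz": 0, "grip": 0.028},
    {"x": 0, "y": 0.012, "z": 0.004, "rx": 0.04, "ry": 0, "rz": 0, "grip": 0.028},
    {"x": 0, "y": 0.012, "z": 0.004, "rx": 0.05, "ry": 0, "rz": 0, "grip": 0.028},
    {"x": 0, "y": 0.011, "z": 0.005, "rx": 0.05, "ry": 0, "rz": 0, "grip": 0.028},
    {"x": 0, "y": 0.012, "z": 0.005, "rx": 0.05, "ry": 0, "rz": 0, "grip": 0.028},
    {"x": 0, "y": 0.011, "z": 0.006, "rx": 0.05, "ry": 0, "rz": 0, "grip": 0.028},
    {"x": 0, "y": 0.011, "z": 0.006, "rx": 0.05, "ry": 0, "rz": 0, "grip": 0.028},
    {"x": 0, "y": 0.01, "z": 0.007, "rx": 0.05, "ry": 0.01, "rz": 0, "grip": 0.028},
    {"x": 0, "y": 0.011, "z": 0.007, "rx": 0.04, "ry": 0, "rz": 0, "grip": 0.028},
    {"x": 0, "y": 0.01, "z": 0.008, "rx": 0.05, "ry": 0, "rz": 0, "grip": 0.028},
  ],
)

```text
clock: 7.8
ee_pos: [457.8, -414.6, 186.2]
orientation: [0.982, 0.042, -0.006, -0.186]
force: [-0.1, 0.5, -0.1]
width: 28.3
gripper_force: 0.0
```

```bash
python3 - <<'E'
from plan import *
o=get_obs();print(o["q"].round(2),o["force"],o["ee_pos"])
w=grab_frame("scene");t=grab_frame("top");im=[]
pc=lambda v:C+Rz.apply(np.array(v,float))
for f,(r,c) in((w,(180,240)),(t,(150,280))):
    i=f["pixels"].copy()
    for X in [[0,0,156],[-97.4,24,183],[-97.4,-24,183]]+[[bar(2.6)[0],s,bar(2.6)[2]] for s in(-46,46)]:
        u=P(f,pc(X))[0];cv2.drawMarker(i,tuple(int(round(k)) for k in u),(255,0,255),0,5,1)
    im.append(cv2.resize(i[r:r+150,c:c+150],(400,400),interpolation=2))
cv2.imwrite('pics/st3.png',np.hstack(im)[:,:,::-1])
E
```

```text
[-0.89  0.38  1.58  0.21  1.5   0.54] [-0.10458026  0.4809053  -0.06276643] [ 457.81685387 -414.62194379  186.20084563]
```

View pics/st3.png

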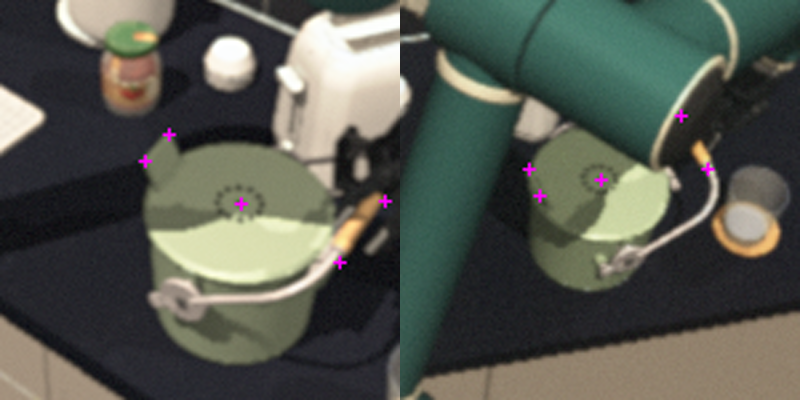

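The grip is at the back, at about (360,225) in the left half, but its near end looks a few pixels above the end-stop marker. I'll push on gently and watch the force.

```bash
python3 - <<'E'
from plan import *
w=grab_frame("scene");t=grab_frame("top")
from scipy.optimize import minimize
pc=lambda v:C+Rz.apply(np.array(v,float))
for a in (2.4,2.5,2.6): print(a,P(w,pc([bar(a)[0],-46,bar(a)[2]])).round(1),P(t,pc([bar(a)[0],-46,bar(a)[2]])).round(1), P(w,pc([bar(a)[0],0,bar(a)[2]])).round(1))
print("meas",240+338/2.667,180+249/2.667, 280+308/2.667,150+165/2.667)
rows([pose(bar(2.66),phi_of(2.6),13)],.028,step=4)
E
```

```text
2.4 [[361.4 267.9]] [[392.1 209.4]] [[370.1 256.3]]
2.5 [[364.6 272.9]] [[393.9 210.9]] [[373.2 261.2]]
2.6 [[367.2 277.9]] [[395.3 212.6]] [[375.7 266.1]]
meas 366.7341582302212 273.36332958380206 395.48556430446195 211.86726659167604
[{"x":0.0,"y":0.003,"z":0.002,"rx":0.01,"ry":-0.0,"rz":0.0,"grip":0.028},{"x":0.001,"y":0.002,"z":0.002,"rx":0.0,"ry":-0.0,"rz":0.0,"grip":0.028},{"x":-0.0,"y":0.003,"z":0.001,"rx":0.01,"ry":-0.0,"rz":0.0,"grip":0.028},{"x":0.0,"y":0.003,"z":0.002,"rx":0.01,"ry":-0.0,"rz":0.0,"grip":0.028}]
4 end [ 458.8 -421.4  174.7] [ 0.9787  0.0418 -0.0072 -0.2008]
```

Request:
play_rows(
  steps=[
    {"x": 0, "y": 0.003, "z": 0.002, "rx": 0.01, "ry": 0, "rz": 0, "grip": 0.028},
    {"x": 0, "y": 0.003, "z": 0.002, "rx": 0, "ry": 0, "rz": 0, "grip": 0.028},
  ],
)

```text
clock: 8.2
ee_pos: [457.9, -418.0, 180.8]
orientation: [0.981, 0.043, -0.006, -0.19]
force: [-0.0, 0.4, -1.0]
width: 28.1
gripper_force: 0.0
```

Request:
play_rows(
  steps=[
    {"x": 0, "y": 0.003, "z": 0.001, "rx": 0.01, "ry": 0, "rz": 0, "grip": 0.028},
  ],
)

```text
clock: 8.3
ee_pos: [457.9, -419.5, 178.7]
orientation: [0.98, 0.043, -0.007, -0.196]
force: [-0.1, 4.2, 7.2]
width: 27.8
gripper_force: 3.8
```

Request:
play_rows(
  steps=[
    {"x": 0, "y": 0.002, "z": 0.001, "rx": 0, "ry": 0, "rz": 0, "grip": 0.028},
  ],
)

```text
clock: 8.4
ee_pos: [458.0, -420.1, 177.6]
orientation: [0.979, 0.043, -0.007, -0.198]
force: [-1.4, 5.8, 7.9]
width: 27.9
gripper_force: 4.4
```

```bash
cat >> plan.py <<'E'
TAB=np.array([-94.,0,175.6])
E
python3 - <<'E'
from plan import *
p0,q0=pose(bar(2.6),112,13)
e=rows([pose(bar(2.58),113,13),pose(bar(2.6),113,13,110),pose([-40,0,300],85,19),pose(TAB,65,17,90)],.034,step=42,turn=.14)
E
```

```text
[{"x":0.001,"y":-0.007,"z":-0.005,"rx":0.0,"ry":-0.0,"rz":0.0,"grip":0.034},{"x":-0.0,"y":0.001,"z":-0.036,"rx":0.0,"ry":-0.0,"rz":0.0,"grip":0.034},{"x":-0.0,"y":0.001,"z":-0.036,"rx":0.0,"ry":-0.0,"rz":0.0,"grip":0.034},{"x":-0.0,"y":0.0,"z":-0.036,"rx":0.0,"ry":-0.0,"rz":0.0,"grip":0.034},{"x":0.0,"y":-0.037,"z":0.016,"rx":-0.1,"ry":-0.0,"rz":0.0,"grip":0.034},{"x":0.0,"y":-0.039,"z":0.013,"rx":-0.09,"ry":-0.0,"rz":0.0,"grip":0.034},{"x":0.0,"y":-0.039,"z":0.009,"rx":-0.1,"ry":-0.0,"rz":0.0,"grip":0.034},{"x":0.0,"y":-0.04,"z":0.004,"rx":-0.1,"ry":-0.0,"rz":0.0,"grip":0.034},{"x":0.0,"y":-0.041,"z":0.001,"rx":-0.1,"ry":-0.0,"rz":0.0,"grip":0.034},{"x":0.0,"y":-0.03,"z":0.01,"rx":-0.11,"ry":-0.0,"rz":0.0,"grip":0.034},{"x":0.0,"y":-0.031,"z":0.008,"rx":-0.12,"ry":-0.0,"rz":0.0,"grip":0.034},{"x":0.0,"y":-0.031,"z":0.003,"rx":-0.11,"ry":-0.0,"rz":0.0,"grip":0.034}]
12 end [ 437.3 -171.4  241.8] [0.9759 0.0416 0.0111 0.2139]
```

Request:
play_rows(
  steps=[
    {"x": 0.001, "y": -0.007, "z": -0.005, "rx": 0, "ry": 0, "rz": 0, "grip": 0.034},
    {"x": 0, "y": 0.001, "z": -0.036, "rx": 0, "ry": 0, "rz": 0, "grip": 0.034},
    {"x": 0, "y": 0.001, "z": -0.036, "rx": 0, "ry": 0, "rz": 0, "grip": 0.034},
    {"x": 0, "y": 0, "z": -0.036, "rx": 0, "ry": 0, "rz": 0, "grip": 0.034},
    {"x": 0, "y": -0.037, "z": 0.016, "rx": -0.1, "ry": 0, "rz": 0, "grip": 0.034},
    {"x": 0, "y": -0.039, "z": 0.013, "rx": -0.09, "ry": 0, "rz": 0, "grip": 0.034},
    {"x": 0, "y": -0.039, "z": 0.009, "rx": -0.1, "ry": 0, "rz": 0, "grip": 0.034},
    {"x": 0, "y": -0.04, "z": 0.004, "rx": -0.1, "ry": 0, "rz": 0, "grip": 0.034},
    {"x": 0, "y": -0.041, "z": 0.001, "rx": -0.1, "ry": 0, "rz": 0, "grip": 0.034},
    {"x": 0, "y": -0.03, "z": 0.01, "rx": -0.11, "ry": 0, "rz": 0, "grip": 0.034},
    {"x": 0, "y": -0.031, "z": 0.008, "rx": -0.12, "ry": 0, "rz": 0, "grip": 0.034},
    {"x": 0, "y": -0.031, "z": 0.003, "rx": -0.11, "ry": 0, "rz": 0, "grip": 0.034},
  ],
)

```text
clock: 9.6
ee_pos: [437.5, -171.8, 240.7]
orientation: [0.975, 0.041, 0.014, 0.218]
force: [-0.4, 0.0, -0.5]
width: 33.7
gripper_force: 0.0
```

```bash
python3 - <<'E'
from plan import *
o=get_obs();print(o["q"].round(2),o["ee_pos"])
w=grab_frame("wrist");s=grab_frame("scene")
pc=lambda v:C+Rz.apply(np.array(v,float));im=[]
for f,(r,c,h,wd) in((w,(60,210,300,200)),(s,(180,240,150,150))):
    i=cv2.resize(f["pixels"][r:r+h,c:c+wd],(400,600 if h==300 else 400),interpolation=2);k=400/wd
    for X in [[0,0,156],[-97.4,24,182.8],[-97.4,-24,182.8],TAB,[-83,24,152],[-83,-24,152]]+[[bar(2.6)[0],y,bar(2.6)[2]] for y in(-46,46)]:
        u=(P(f,pc(X))[0]-[c,r])*k;cv2.drawMarker(i,tuple(int(round(v)) for v in u),(255,0,255),0,9,1)
    im.append(np.vstack([i,np.zeros((600-i.shape[0],400,3),np.uint8)]))
cv2.imwrite('pics/w4.png',np.hstack(im)[:,:,::-1])
rows([pose(TAB,65,16)],.034,step=14)
E
```

```text
[-0.12 -0.21  2.14 -0.47  1.16  1.55] [ 437.48780383 -171.76474167  240.71104095]
[{"x":0.0,"y":0.001,"z":0.012,"rx":-0.0,"ry":-0.0,"rz":0.0,"grip":0.034},{"x":0.0,"y":0.001,"z":0.013,"rx":-0.0,"ry":-0.0,"rz":0.0,"grip":0.034},{"x":0.0,"y":0.001,"z":0.012,"rx":-0.0,"ry":-0.0,"rz":0.01,"grip":0.034},{"x":0.001,"y":0.001,"z":0.012,"rx":-0.0,"ry":-0.0,"rz":-0.0,"grip":0.034},{"x":-0.0,"y":0.001,"z":0.012,"rx":-0.0,"ry":-0.0,"rz":-0.0,"grip":0.034},{"x":-0.0,"y":0.002,"z":0.013,"rx":-0.0,"ry":-0.0,"rz":0.0,"grip":0.034},{"x":0.0,"y":0.001,"z":0.012,"rx":-0.0,"ry":-0.0,"rz":0.0,"grip":0.034}]
7 end [ 440.8 -208.8  161.2] [0.9756 0.0424 0.0112 0.2153]
```

View pics/w4.png

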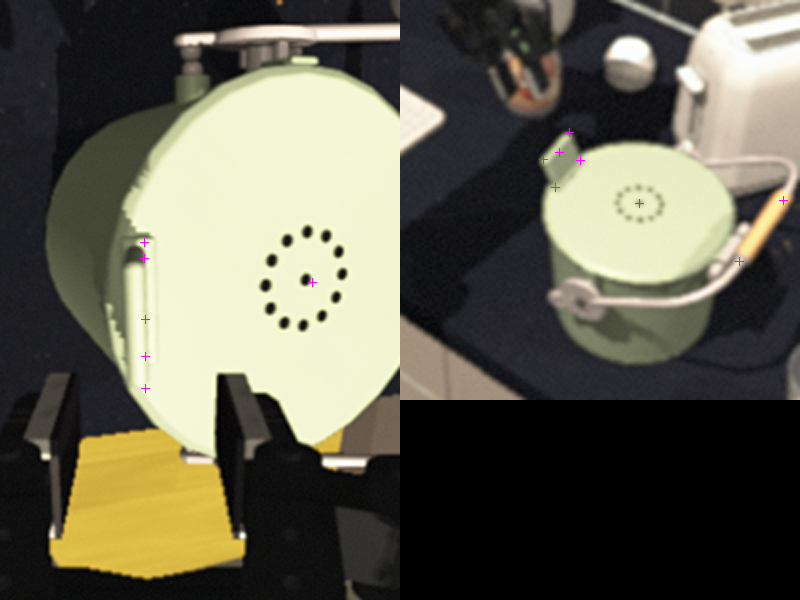

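The wrist picture shows the tab's top edge at about (137,315), some 3 mm nearer the front than the marker. The handle's wood lies on the 2.6 markers, so it is fully home. I'll descend on the tab with that correction.

Request:
play_rows(
  steps=[
    {"x": 0, "y": 0.001, "z": 0.012, "rx": 0, "ry": 0, "rz": 0, "grip": 0.034},
    {"x": 0, "y": 0.001, "z": 0.013, "rx": 0, "ry": 0, "rz": 0, "grip": 0.034},
    {"x": 0, "y": 0.001, "z": 0.012, "rx": 0, "ry": 0, "rz": 0.01, "grip": 0.034},
    {"x": 0.001, "y": 0.001, "z": 0.012, "rx": 0, "ry": 0, "rz": 0, "grip": 0.034},
    {"x": 0, "y": 0, "z": 0.012, "rx": 0, "ry": 0, "rz": 0, "grip": 0.034},
    {"x": 0, "y": 0.001, "z": 0.013, "rx": 0, "ry": 0, "rz": 0, "grip": 0.034},
  ],
)

```text
clock: 10.3
ee_pos: [441.1, -210.1, 173.1]
orientation: [0.976, 0.035, 0.011, 0.216]
force: [-0.1, -0.2, -0.1]
width: 33.9
gripper_force: 0.0
```

Request:
play_rows(
  newtons=25,
  steps=[
    {"x": 0, "y": 0, "z": 0.01, "rx": 0, "ry": 0, "rz": 0, "grip": 0.034},
    {"x": 0, "y": 0, "z": 0, "rx": 0, "ry": 0, "rz": 0, "grip": 0.018},
    {"x": 0, "y": 0, "z": 0, "rx": 0, "ry": 0, "rz": 0, "grip": 0.012},
    {"x": 0, "y": 0, "z": 0, "rx": 0, "ry": 0, "rz": 0, "grip": 0.009},
  ],
)

```text
clock: 10.7
ee_pos: [441.3, -210.5, 163.9]
orientation: [0.976, 0.036, 0.011, 0.214]
force: [-1.5, 9.5, -0.5]
width: 9.2
gripper_force: 4.5
```

Request:
play_rows(
  newtons=25,
  steps=[
    {"x": 0, "y": -0.002, "z": 0, "rx": 0, "ry": 0, "rz": 0, "grip": 0.01},
    {"x": 0, "y": 0, "z": 0, "rx": 0, "ry": 0, "rz": 0, "grip": 0.01},
  ],
)

```text
clock: 10.9
ee_pos: [441.1, -208.3, 163.1]
orientation: [0.976, 0.036, 0.011, 0.214]
force: [-1.1, 9.4, 0.2]
width: 9.9
gripper_force: 4.4
```

Request:
play_rows(
  newtons=25,
  steps=[
    {"x": 0, "y": -0.002, "z": 0, "rx": 0, "ry": 0, "rz": 0, "grip": 0.012},
    {"x": 0, "y": 0, "z": 0, "rx": 0, "ry": 0, "rz": 0, "grip": 0.012},
  ],
)

```text
clock: 11.1
ee_pos: [441.3, -207.9, 163.0]
orientation: [0.976, 0.037, 0.011, 0.215]
force: [-1.7, 4.6, -0.8]
width: 12.2
gripper_force: 2.6
```

```bash
python3 - <<'E'
from plan import *
o=get_obs();print(o["q"].round(2),o["ee_pos"],o["force"],o["moment"])
w=grab_frame("wrist");s=grab_frame("scene")
pc=lambda v:C+Rz.apply(np.array(v,float));im=[]
for f,(r,c,h,wd) in((w,(120,180,300,200)),(s,(180,240,150,150))):
    i=cv2.resize(f["pixels"][r:r+h,c:c+wd],(400,600 if h==300 else 400),interpolation=2);k=400/wd
    for X in [[0,0,156],[-97.4,24,182.8],[-97.4,-24,182.8]]+[[bar(2.6)[0],y,bar(2.6)[2]] for y in(-46,46)]:
        u=(P(f,pc(X))[0]-[c,r])*k;cv2.drawMarker(i,tuple(int(round(v)) for v in u),(255,0,255),0,9,1)
    im.append(np.vstack([i,np.zeros((600-i.shape[0],400,3),np.uint8)]))
cv2.imwrite('pics/w5.png',np.hstack(im)[:,:,::-1])
E
```

```text
[-0.2  -0.12  2.21 -0.51  0.98  1.56] [ 441.31459186 -207.94310859  162.98284963] [-1.68263435  4.57291413 -0.7562915 ] [1.07342688 0.2234491  0.0089658 ]
```

View pics/w5.png

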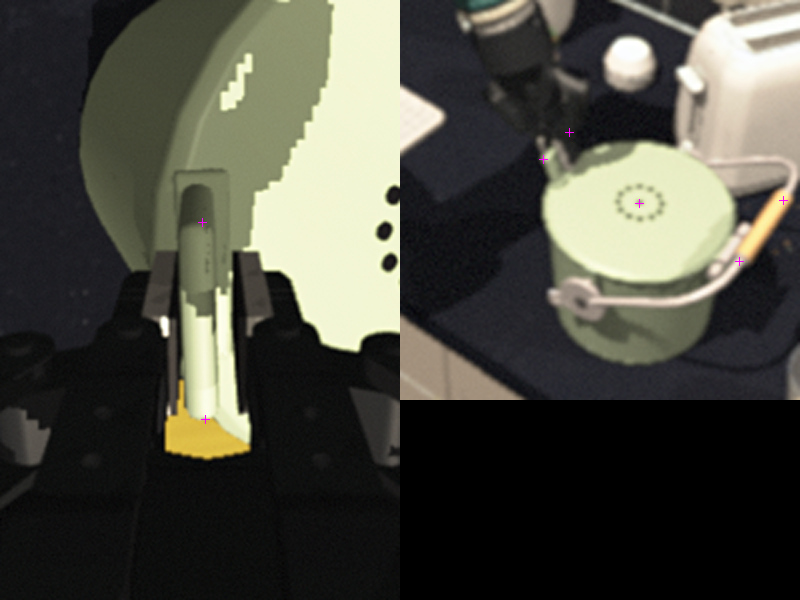

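Request:
play_rows(
  newtons=30,
  steps=[
    {"x": 0, "y": -0.002, "z": 0, "rx": 0, "ry": 0, "rz": 0, "grip": 0.013},
    {"x": 0, "y": -0.001, "z": 0, "rx": 0, "ry": 0, "rz": 0, "grip": 0.013},
    {"x": 0, "y": 0, "z": 0, "rx": 0, "ry": 0, "rz": 0, "grip": 0.013},
  ],
)

```text
clock: 11.5
ee_pos: [441.9, -206.6, 162.7]
orientation: [0.976, 0.036, 0.012, 0.216]
force: [-0.4, 0.6, -0.0]
width: 12.9
gripper_force: 0.0
```

Request:
play_rows(
  newtons=30,
  steps=[
    {"x": 0, "y": 0, "z": 0, "rx": 0, "ry": 0, "rz": 0, "grip": 0.008},
    {"x": 0, "y": 0, "z": 0, "rx": 0, "ry": 0, "rz": 0, "grip": 0.0},
    {"x": 0, "y": 0, "z": 0, "rx": 0, "ry": 0, "rz": 0, "grip": 0.0},
  ],
)

```text
clock: 11.8
ee_pos: [441.9, -205.2, 162.0]
orientation: [0.976, 0.037, 0.012, 0.215]
force: [1.1, 6.5, -0.5]
width: 7.4
gripper_force: 30.9
```

```bash
cat >> plan.py <<'E'
def lidarc(deg,n,H=(95,0,143),start=None):
    o=get_obs();p,q=o["ee_pos"],R.from_quat(o["orientation"]);h=C+Rz.apply(np.array(H,float));ax=Rz.apply([0,1,0.])
    w=[]
    for k in range(1,n+1):
        r=R.from_rotvec(ax*np.radians(deg*k/n));w.append((h+r.apply(p-h),r*q))
    return w
E
python3 - <<'E'
from plan import *
rows(lidarc(30,12),0.0)
E
```

```text
[{"x":0.0,"y":0.004,"z":-0.007,"rx":0.04,"ry":-0.0,"rz":0.0,"grip":0.0},{"x":0.0,"y":0.005,"z":-0.007,"rx":0.05,"ry":-0.0,"rz":0.0,"grip":0.0},{"x":0.0,"y":0.004,"z":-0.007,"rx":0.04,"ry":-0.0,"rz":0.0,"grip":0.0},{"x":0.0,"y":0.004,"z":-0.007,"rx":0.04,"ry":-0.0,"rz":0.0,"grip":0.0},{"x":0.0,"y":0.005,"z":-0.006,"rx":0.05,"ry":-0.0,"rz":0.0,"grip":0.0},{"x":0.0,"y":0.004,"z":-0.007,"rx":0.04,"ry":-0.0,"rz":0.0,"grip":0.0},{"x":0.001,"y":0.004,"z":-0.007,"rx":0.05,"ry":-0.0,"rz":0.0,"grip":0.0},{"x":-0.0,"y":0.004,"z":-0.007,"rx":0.04,"ry":-0.0,"rz":0.0,"grip":0.0},{"x":-0.0,"y":0.005,"z":-0.007,"rx":0.04,"ry":-0.0,"rz":0.0,"grip":0.0},{"x":-0.0,"y":0.004,"z":-0.007,"rx":0.05,"ry":-0.0,"rz":0.0,"grip":0.0},{"x":-0.0,"y":0.004,"z":-0.007,"rx":0.04,"ry":-0.0,"rz":0.0,"grip":0.0},{"x":-0.0,"y":0.005,"z":-0.007,"rx":0.04,"ry":-0.0,"rz":0.0,"grip":0.0}]
12 end [ 444.8 -239.8  252.3] [ 0.9983  0.0386  0.0024 -0.0433]
```

Request:
play_rows(
  steps=[
    {"x": 0, "y": 0.004, "z": -0.007, "rx": 0.04, "ry": 0, "rz": 0, "grip": 0.0},
    {"x": 0, "y": 0.005, "z": -0.007, "rx": 0.05, "ry": 0, "rz": 0, "grip": 0.0},
    {"x": 0, "y": 0.004, "z": -0.007, "rx": 0.04, "ry": 0, "rz": 0, "grip": 0.0},
  ],
)

```text
clock: 12.1
ee_pos: [442.1, -209.3, 187.0]
orientation: [0.988, 0.038, 0.01, 0.15]
force: [0.9, 2.1, -1.4]
width: 7.0
gripper_force: 31.0
```

Request:
play_rows(
  steps=[
    {"x": 0, "y": 0.004, "z": -0.007, "rx": 0.04, "ry": 0, "rz": 0, "grip": 0.0},
    {"x": 0, "y": 0.005, "z": -0.006, "rx": 0.05, "ry": 0, "rz": 0, "grip": 0.0},
    {"x": 0, "y": 0.004, "z": -0.007, "rx": 0.04, "ry": 0, "rz": 0, "grip": 0.0},
  ],
)

```text
clock: 12.4
ee_pos: [443.0, -216.7, 210.2]
orientation: [0.996, 0.038, 0.008, 0.086]
force: [3.3, 6.1, 1.4]
width: 7.6
gripper_force: 30.6
```

Request:
play_rows(
  steps=[
    {"x": 0, "y": 0.003, "z": -0.007, "rx": 0.05, "ry": 0, "rz": 0, "grip": 0.0},
    {"x": 0, "y": 0.004, "z": -0.007, "rx": 0.04, "ry": 0, "rz": 0, "grip": 0.0},
    {"x": 0, "y": 0.004, "z": -0.007, "rx": 0.04, "ry": 0, "rz": 0, "grip": 0.0},
    {"x": 0, "y": 0.004, "z": -0.007, "rx": 0.05, "ry": 0, "rz": 0, "grip": 0.0},
    {"x": 0, "y": 0.004, "z": -0.007, "rx": 0.04, "ry": 0, "rz": 0, "grip": 0.0},
    {"x": 0, "y": 0.005, "z": -0.007, "rx": 0.04, "ry": 0, "rz": 0, "grip": 0.0},
  ],
)

```text
clock: 13.0
ee_pos: [444.6, -239.8, 253.0]
orientation: [0.998, 0.039, 0.004, -0.042]
force: [5.1, 0.2, -2.9]
width: 7.6
gripper_force: 29.6
```

```bash
cat >> plan.py <<'E'
def lidang(hz=143,hx=98,dx=-3,depth=16,off=0):
    """lid angle from measured tool: by tool tilt, and by grasp-point position about the hinge"""
    o=get_obs();q=R.from_quat(o["orientation"]);z=Rz.inv().apply(q.apply([0,0,1.]))
    g=Rz.inv().apply(o["ee_pos"]-q.apply([0,0,depth])-C);v=g-np.array([hx+dx,0,hz])
    phi=np.degrees(np.arctan2(-z[2],z[0])); el=np.degrees(np.arctan2(v[2],-v[0]))
    print("phi",phi.round(1),"tilt-65",(phi-65).round(1),"el-9.6",(el-9.6).round(1),"radius",np.hypot(v[0],v[2]).round(1),"g",g.round(1),"F",o["force"].round(1))
E
python3 - <<'E'
from plan import *
lidang();print(get_obs()["q"].round(2))
E
```

```text
phi 94.8 tilt-65 29.8 el-9.6 30.5 radius 195.4 g [-54.4   0.9 269. ] F [ 5.1  0.2 -2.9]
[-0.59 -0.05  1.91  0.07  1.32  0.88]
```

Consistent at 30°. Continuing with another 30°.

Request:
play_rows(
  steps=[
    {"x": 0, "y": 0.004, "z": -0.007, "rx": 0.04, "ry": 0, "rz": 0, "grip": 0.0},
    {"x": 0, "y": 0.005, "z": -0.007, "rx": 0.05, "ry": 0, "rz": 0, "grip": 0.0},
    {"x": 0, "y": 0.004, "z": -0.007, "rx": 0.04, "ry": 0, "rz": 0, "grip": 0.0},
    {"x": 0, "y": 0.004, "z": -0.007, "rx": 0.04, "ry": 0, "rz": 0, "grip": 0.0},
    {"x": 0, "y": 0.005, "z": -0.007, "rx": 0.05, "ry": 0, "rz": 0, "grip": 0.0},
    {"x": 0, "y": 0.004, "z": -0.007, "rx": 0.04, "ry": 0, "rz": 0, "grip": 0.0},
  ],
)

```text
clock: 13.6
ee_pos: [446.6, -273.4, 288.3]
orientation: [0.984, 0.038, -0.002, -0.171]
force: [4.0, -0.9, -4.7]
width: 7.3
gripper_force: 29.0
```

```bash
python3 - <<'E'
from plan import *
lidang();print(get_obs()["q"].round(2))
E
```

```text
phi 109.7 tilt-65 44.7 el-9.6 45.5 radius 195.4 g [-16.7   0.  303.4] F [ 4.  -0.9 -4.7]
[-0.75  0.1   1.73  0.24  1.57  0.71]
```

Request:
play_rows(
  steps=[
    {"x": 0, "y": 0.004, "z": -0.007, "rx": 0.04, "ry": 0, "rz": 0, "grip": 0.0},
    {"x": 0, "y": 0.005, "z": -0.007, "rx": 0.05, "ry": 0, "rz": 0, "grip": 0.0},
    {"x": 0, "y": 0.004, "z": -0.007, "rx": 0.04, "ry": 0, "rz": 0, "grip": 0.0},
    {"x": 0, "y": 0.004, "z": -0.007, "rx": 0.04, "ry": 0, "rz": 0, "grip": 0.0},
    {"x": 0, "y": 0.005, "z": -0.007, "rx": 0.05, "ry": 0, "rz": 0, "grip": 0.0},
    {"x": 0, "y": 0.004, "z": -0.007, "rx": 0.04, "ry": 0, "rz": 0, "grip": 0.0},
    {"x": 0, "y": 0, "z": 0, "rx": 0, "ry": 0, "rz": 0, "grip": 0.0},
  ],
)

```text
clock: 14.3
ee_pos: [449.4, -315.3, 313.6]
orientation: [0.954, 0.036, -0.007, -0.298]
force: [3.9, 1.0, -2.8]
width: 7.1
gripper_force: 29.6
```

```bash
python3 - <<'E'
from plan import *
lidang();o=get_obs();print(o["q"].round(2),o["clock"],o["width"])
w=grab_frame("scene");t=grab_frame("top");im=[]
pc=lambda v:C+Rz.apply(np.array(v,float))
def lp(v,th,H=np.array([95,0,143.])):
    return H+R.from_euler('y',th,degrees=True).apply(np.array(v,float)-H)
X=[lp([-3,0,156],60),lp([-98,0,148],60),lp([-3,-94,148],60),lp([-3,94,148],60)]+[[bar(2.6)[0],y,bar(2.6)[2]] for y in(-46,46)]+[[-3,-90,140],[-93,0,140]]
for f,(r,c) in((w,(150,230)),(t,(130,280))):
    i=cv2.resize(f["pixels"][r:r+180,c:c+180],(400,400),interpolation=2)
    for x in X:
        u=(P(f,pc(x))[0]-[c,r])*400/180;cv2.drawMarker(i,tuple(int(round(k)) for k in u),(255,0,255),0,9,1)
    im.append(i)
cv2.imwrite('pics/st6.png',np.hstack(im)[:,:,::-1])
E
```

```text
phi 124.7 tilt-65 59.7 el-9.6 60.6 radius 195.3 g [ 29.   -0.7 326.8] F [ 3.9  1.  -2.8]
[-0.87  0.28  1.54  0.35  1.81  0.62] 14.3 7.0532676288492695
```

View pics/st6.png

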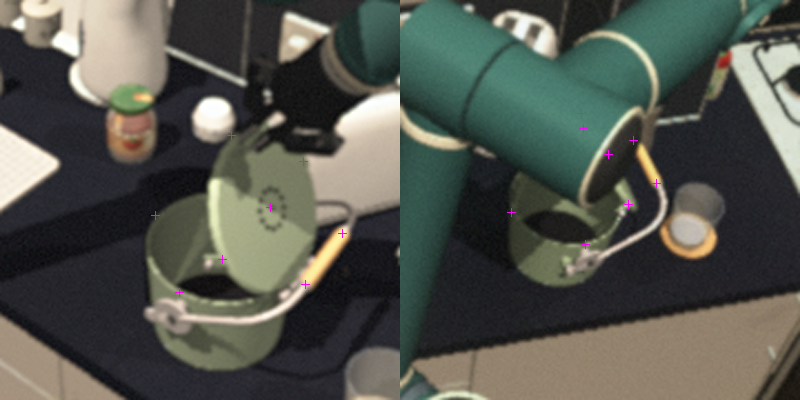

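The lid is open at about 60°, with its centre on the predicted marker at (271,208). The handle is home at the back and the caddy is in place.

```bash
python3 - <<'E'
from bench import *
print(sign_off())
E
```

```text
the job is handed in; nothing more can be done
None
```

The carry handle is snapped home at the back, and the gripper is holding the lid open by its tab at about 60° (59.7–60.6° measured); the caddy stayed in place and nothing around it was disturbed as far as the pictures show.

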